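# Mount the punch holder on its dovetail rail and clamp it

### The job

Mount the blue punch holder on the dovetail rail beside the marble slab: slide it on from the rail's open tapered end until its front just touches the head of the adjusting screw in the brass end stop, gently, so that the stop is not pushed along the rail. Then turn its orange clamp knob clockwise until it is fully tight, and let go, leaving the holder against the screw and clamped; do not disturb the dye jar, the mallet or the stamp.

Things in the scene. Friction and masses are not known exactly. Their poses are not given: they have to be found in the camera images.
- rail: Fixed stamping station: plywood board 240 x 270 x 12 mm with a white marble slab (rail y -215 to -45 mm, top 32 mm above the bench) and an aluminium dovetail rail, rail x -65 to +65 mm. Origin on the bench under the middle of the rail; x runs along the rail from the open entry end (-x) to the stop end (+x), z up.
- rail_top (a point): Middle of the rail's top face (40 mm above the bench), axes as the rail. The dovetail is 34 mm wide at the top with upright sides down to 32 mm above the bench, then undercut to 22 mm wide at 24 mm.
- rail_entry (a point): Middle of the rail's open entry end at top-face height (rail x -65, y 0, z 40 mm). The first 12 mm of the rail are a tapered nose, at its tip 29 mm wide and about 1.5 mm lower than the rail top, not undercut, that leads the carriage on.
- stop: Brass end stop straddling the rail near its +x end, 18 mm long, 56 mm wide, top 62 mm above the bench, axes as the rail. It can slide along the rail and is held only by friction: below about 20 N it stays put, above it slides. Its setting differs each time. Origin at bench level under its entry-side face.
- stop_face (a point): Middle of the stop's entry-side face (rail y 0, 50 mm above the bench). A steel adjusting screw with a round head of 9 mm diameter sticks out of this face towards the carriage, axis at rail y 0, 46 mm above the bench. Its head ends 2 to 14 mm before the face: that setting is not measured and must be felt; the carriage's front end must touch the head.
- carriage: Loose blue punch holder, about 0.4 kg, standing on the bench. Origin at its bottom, mid-length of its 76 mm long dovetail channel; x along the channel towards the end that meets the stop screw, z up. Roof plate y -34 to +50, z 18 to 28 mm, jaws below it to y +-28 mm. An arm with a brass guide tube (z 18 to 42 mm) reaches to y -93 mm, over the slab when mounted.
- carriage_nose (a point): Middle of the carriage's front end face, which touches the screw (carriage x +38, y 0, z 23 mm). The roof's underside (z 18 mm) rests on the rail top, so the mounted carriage has its origin 22 mm above the bench. The channel has 0.8 mm play to each side of the rail and about 1 mm upwards.
- carriage_grip (a point): In the black grip rib on the roof, where to hold the carriage (carriage x 0, y -14, z 50 mm). The rib is 50 mm long (carriage x), 16 mm wide (y), z 28 to 62 mm.
- knob: Orange clamp knob on the carriage, upright axis at carriage x 0, y +31.8 mm; origin on the axis at the carriage's bottom level. On a disc of 30 mm diameter stands a bar grip 36 mm long (knob x), 10 mm wide (knob y), 34 to 58 mm above the carriage's bottom. Clockwise from above tightens a cam on the rail's side; it stays where it is left.
- knob_grip (a point): On the knob axis in the bar, 50 mm above the carriage's bottom. Bar at start: 0 to 0.15 rad anticlockwise of carriage x. Drag 0.09 N m; mounted, the cam meets the rail at 0.4 to 0.7 rad clockwise of carriage x, shifts the carriage up to 1.6 mm towards the knob's side, and the torque rises to some 0.2 to 0.4 N m. Fully tight at 1.1 to 1.3 rad, where the knob has a hard end.
- dye: Bystander: amber dye jar with white cap, 52 mm diameter, 95 mm high, origin at its bottom centre.
- mallet: Bystander: white nylon mallet lying on the bench; head 56 mm diameter, 85 mm long towards its +x, wooden handle 120 mm towards -x, origin on the bench under the join.
- stamp: Bystander: steel stamping tool 8 mm thick and 100 mm long, lying on the slab; origin under the middle of its shank.
Things that resemble listed ones, but are neither listed nor needed, are in the scene too. Of the things shaped like the carriage, the blue one is meant.

How it is judged:
On the way, in this order (a step that is already met when the one before it is completed fails the run):
1. the carriage is threaded onto the dovetail, at least 15 mm past the rail's entry end (y of carriage in the frame of rail between -0.003 and 0.003 m and z of carriage in the frame of rail between 0.0195 and 0.0255 m and angle between the x axis of carriage and the x axis of rail, either way round below 0.08 rad and angle between the z axis of carriage and the z axis of rail, either way round below 0.08 rad and x of carriage_nose in the frame of rail above -0.05 m), for 0.1 s.
2. the carriage's front end touches the head of the stop's screw (within 1.5 mm) (y of carriage in the frame of rail between -0.003 and 0.003 m and z of carriage in the frame of rail between 0.0195 and 0.0255 m and angle between the x axis of carriage and the x axis of rail, either way round below 0.08 rad and angle between the z axis of carriage and the z axis of rail, either way round below 0.08 rad and x of screw_c0 in the frame of carriage_nose between 0 and 0.003 m), for 0.2 s.
3. the knob is tightened: its cam presses on the rail with more than 20 N (all of step 2 and contact force between knob and rail above 20 N), for 0.2 s.
At the end, for the whole second after the job is handed in: The carriage sits on the rail (within 3 mm sideways and in height, 0.08 rad), at rest, its front end within 1.5 mm of the stop screw's head, the stop within 1.5 mm of where it was, and the knob's cam presses on the rail with more than 20 N, released (all of step 3 and linear speed of carriage below 0.01 m/s and distance of stop_face from where it was at the start of the episode below 0.0015 m); the robot touches nothing.
It fails at once if the end stop is pushed more than 1.5 mm along the rail (distance of stop_face from where it was at the start of the episode above 0.0015 m).
It fails at once if the carriage is forced on the rail (over 80 N in all between carriage and rail before it is clamped) (contact force between carriage and rail above 80 N and contact force between knob and rail below 1 N).
It fails at once if the dye jar, mallet or stamp is moved more than 25 mm (distance of any of dye, mallet, stamp from where it was at the start of the episode above 0.025 m).
It also fails if it takes over 66 s, if anything falls off the work surface, if the arm or the gripper's body presses on something with over 40 N, if the wrist force passes 120 N, or if a joint passes its speed limit or range.

### The arm

A 6-joint arm with a two-finger parallel gripper is mounted at the origin on the work surface. World frame = base frame: x ahead of the robot, y to its left, z up, the work surface at z = 0. Lengths are in m, angles in rad, forces in N, time in s.
With the tool pointing down it reaches from about 0.4 to 0.825 m from the base axis. Payload 7 kg.
Tool frame: the origin (TCP) lies at the very end of the fingers, on their centre line; the grasp point (between the pads) lies arm.hold_point_z behind it (arm.hold_point_z is the distance from the TCP to the grasp point, in m); z points along the fingers, y is the line along which they close (so a half turn about z gives the same grasp; the last joint's range is limited). The gripper opens to 88 mm and grips with 3 to 60 N. Pads are 19 mm wide; open, the fingers measure 130 mm over their backs; the gripper's body (78 mm by 193 mm) begins 47 mm behind the grasp point.
Start: joints at [-0.814, 0.359, 0.012, 0, -1.224, -0.288], TCP at [0.305, -0.602, 0.227] pointing down, gripper open.
Joint ranges: [-3.07, 3.07], [-1.43, 2.12], [-1.02, 1.25], [-3.03, 1.67], [-3.05, -0], [-3.03, 3.03]. Speed limits (rad/s): [2.39, 2.39, 3.01, 3.14, 3.14, 3.14].

### API

Orientations are given as [roll, pitch, yaw] about the fixed x, y, z axes, in that order (R = Rz(yaw) Ry(pitch) Rx(roll)).
In Python, from station import arm gives the robot as it stands.
- The arm moves only by the tool creep_tool, called after "Emit:" as name(argument=value, ...), one argument or row to a line, values as JSON. Schema: {"type":"object","properties":{"segments":{"type":"array","items":{"type":"array","items":{"type":"array","items":{"type":"number"},"minItems":5,"maxItems":5},"minItems":1,"maxItems":20},"minItems":1,"maxItems":1},"grip_n":{"type":"number"},"only":{"type":"string"},"quiet":{"type":"boolean"},"lines":{"type":"string"}},"required":["segments"],"additionalProperties":false}. segments is a list that holds a single list of rows (three levels of brackets), with 1 to 20 rows, each of 5 numbers: the finger opening in m, then dx, dy, dz in normalised numbers (1 is 0.8 m), then a turn about the tool's z in parts of the range, where 1.0 means pi/2 rad; each row is the pose to reach, as a shift and turn from the pose commanded when the call began, along the tool's axes at that moment; what a row does not reach only later rows make up. A row lasts 1/12 s, in which the tool goes at most 0.0417 m and 0.125 rad, less where a joint would pass 70% of its speed; a pose out of reach is approached as far as the arm can. The fingers move at their own pace and stop on an object; grip_n is the grip in N (left out, the last holds). Time passes only in rows, so rows that do not move let the fingers close. The tool returns the time, the measured TCP pose, the force, the opening and the grip force at its end. only (a regular expression) keeps the lines of the reply that match it, lines (a string "A,B") keeps lines A to B, and quiet returns only ok. Input that does not fit is refused with a message, and nothing moves.
- arm.get_state(): the state, without advancing time (a new reading comes with each control period).
- arm.grab_frame(name): name is "scene" or "top" or "wrist"; returns the picture (384x512x3 uint8, red, green, blue); there is no depth.
- arm.camera_params(name): a dict with "fx", "fy", "cx", "cy" (pixels), "T" (4x4, takes a point from camera to world coordinates); the wrist camera has in their place "hand_eye" (4x4, takes a point from camera to tool coordinates, whose origin is the TCP and whose axes are the flange's). Camera axes: x right, y down, z forward; pixel columns grow to the right and rows downward; lengths in m; the calibration is good to about 2 mm. A picture is of the moment at which its call begins: read the wrist's pose just before it. camera_params takes no time and is no camera call.
- arm.job_done(): hands the job in; it is judged then, once.
The state is a dict: "t": time; "q": joint angles; "qd": joint speeds; "joint_efforts": joint torques, N m; "eef_pos": TCP position; "ee_rot": TCP orientation; "force": force on the tool from outside, world axes, zero at the start; "moment": the same for the moment, N m; "width": finger opening in m; "gripper_force": force on a finger pad.
Only numpy, scipy, OpenCV 4.12 (cv2) and the standard library are available. Lean on these libraries where they do the work, as an engineer would, in place of code of your own. Each camera call takes 0.05 s, during which the arm holds its last target. There are 200 camera calls.

## Working session

There is one attempt and no reset: what is moved stays moved. The work goes in short steps, Python scripts to look and compute and a tool call to move; the robot and the scene stay as the last step left them, time stands still between calls to the robot, and variables do not carry over. Pictures are saved under pics/ and viewed, at most 10 in all, crops included, and the job is handed in when it is done.

```bash
mkdir -p pics; python3 - <<'E'
from station import arm
import cv2,numpy as np
np.set_printoptions(precision=4,suppress=True)
for n in("scene","top"):
    f=arm.grab_frame(n); cv2.imwrite(f"pics/{n}0.png",cv2.resize(f[:,:,::-1],(800,600),interpolation=cv2.INTER_CUBIC))
    print(n,arm.camera_params(n))
print(arm.camera_params("wrist"),arm.hold_point_z); print(arm.get_state())
E
```

```text
scene {'fx': 357.3549892981044, 'fy': 357.3549892981044, 'cx': 260.04883005257665, 'cy': 196.0629047650371, 'T': array([[-0.8135,  0.4021, -0.4202,  0.932 ],
       [ 0.5813,  0.5382, -0.6103,  0.6287],
       [-0.0192, -0.7407, -0.6715,  0.797 ],
       [ 0.    ,  0.    ,  0.    ,  1.    ]])}
top {'fx': 395.9544604992419, 'fy': 395.9544604992419, 'cx': 254.5859223841561, 'cy': 188.4478359503214, 'T': array([[ 0.001 , -0.9924,  0.1227,  0.3654],
       [-1.    , -0.0019, -0.0074, -0.0119],
       [ 0.0075, -0.1226, -0.9924,  1.0299],
       [ 0.    ,  0.    ,  0.    ,  1.    ]])}
{'fx': 330.5444711978273, 'fy': 330.5444711978273, 'cx': 254.7742250462545, 'cy': 191.30908086732666, 'hand_eye': array([[-0.001 , -0.9647, -0.2633,  0.0705],
       [ 1.    , -0.0009, -0.0005,  0.0016],
       [ 0.0003, -0.2633,  0.9647, -0.1589],
       [ 0.    ,  0.    ,  0.    ,  1.    ]])} 0.0188
{'t': 0.1, 'q': array([-0.8139,  0.3594,  0.0112, -0.0003, -1.2241, -0.2881]), 'qd': array([ 0.0007, -0.    ,  0.0045,  0.0001, -0.0006, -0.0016]), 'joint_efforts': array([ -0.0005, -58.4165,  29.3751,   7.0155,   0.0102,  -0.    ]), 'eef_pos': array([ 0.3048, -0.6018,  0.2257]), 'ee_rot': array([ 3.1401, -0.0001, -2.6729]), 'force': array([-0.0205, -0.141 ,  0.4482]), 'moment': array([-0.0067,  0.0288,  0.0133]), 'gripper_force': 0.0, 'width': 0.08792150070744574}
```

View pics/top0.png

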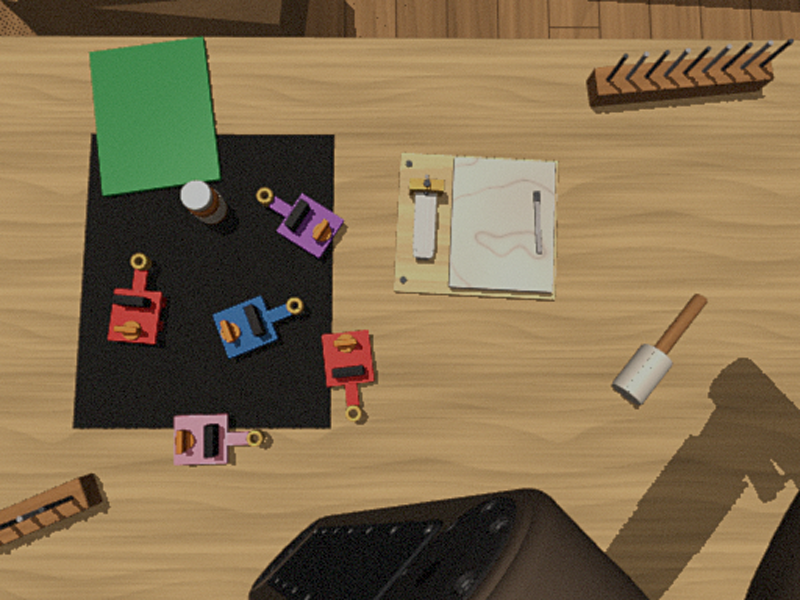

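View pics/scene0.png

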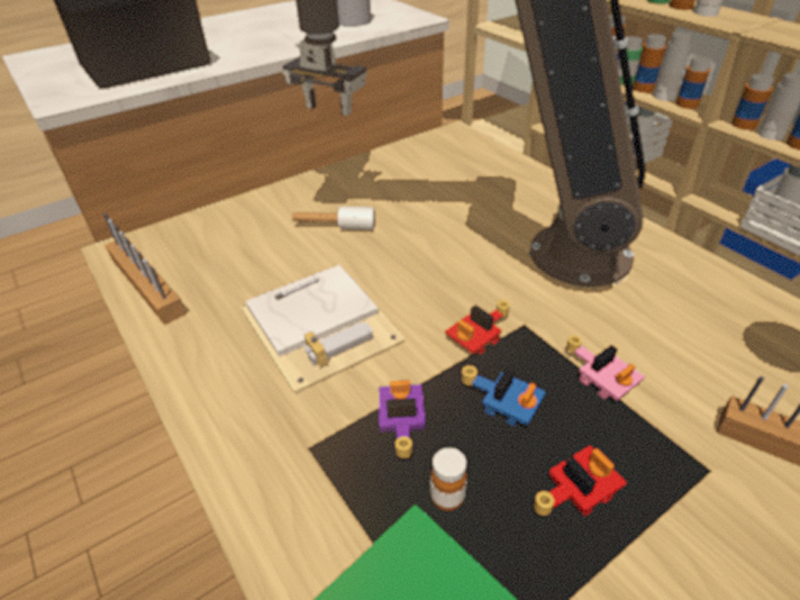

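```bash
cat > h.py <<'E'
from station import arm
import cv2,numpy as np
from scipy.spatial.transform import Rotation as R
np.set_printoptions(precision=4,suppress=True)
def tool(s):
    T=np.eye(4);T[:3,:3]=R.from_euler('xyz',s['ee_rot']).as_matrix();T[:3,3]=s['eef_pos'];return T
def world(n,u,v,z,T=None):
    c=arm.camera_params(n);T=c['T'] if n!='wrist' else T@c['hand_eye']
    d=T[:3,:3]@np.array([(u-c['cx'])/c['fx'],(v-c['cy'])/c['fy'],1]);return T[:3,3]+d*(z-T[2,3])/d[2]
def proj(n,P,T=None):
    c=arm.camera_params(n);T=c['T'] if n!='wrist' else T@c['hand_eye']
    p=np.linalg.inv(T)@np.append(P,1);return np.array([c['fx']*p[0]/p[2]+c['cx'],c['fy']*p[1]/p[2]+c['cy']])
def rel(goal,yaw):  # shift in tool axes and turn to reach a TCP goal
    s=arm.get_state();T=tool(s);y=s['ee_rot'][2]
    return T[:3,:3].T@(np.array(goal)-T[:3,3]), -(yaw-y)
E
cat > pts.py <<'E'
from h import *
for name,u,v,z in [('rib',253,320,.062),('ribend1',247,306,.062),('ribend2',258,334,.062),('tube',294,305,.042),('knob',230,331,.058),('railentryL',413,257,.04),('railentryR',434,259,.04),('stoptop',427,185,.062),('jar',196,195,.095),('mallet',650,365,.056)]:
    print(name,world('top',u*.64,v*.64,z))
E
python3 pts.py; python3 - <<'E'
import cv2
a=cv2.imread('pics/top0.png');cv2.imwrite('pics/c0.png',cv2.resize(a[140:380,190:490],(750,600),interpolation=cv2.INTER_CUBIC))
E
```

```text
rib [0.4443 0.2076 0.062 ]
ribend1 [0.4663 0.2176 0.062 ]
ribend2 [0.4224 0.1991 0.062 ]
tube [0.4702 0.1472 0.042 ]
knob [0.4273 0.244  0.058 ]
railentryL [ 0.5491 -0.0439  0.04  ]
railentryR [ 0.5459 -0.078   0.04  ]
stoptop [ 0.6629 -0.066   0.062 ]
jar [0.6356 0.294  0.095 ]
mallet [ 0.375  -0.4149  0.056 ]
```

View pics/c0.png

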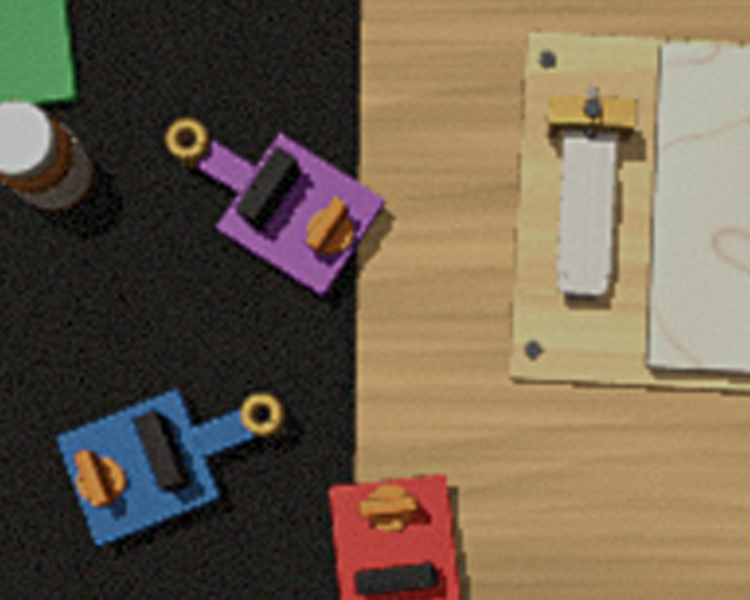

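The blue holder, at (140,468) in the crop, is the one meant. The purple holder (300,215), the red ones and the pink one only share its shape. The rail's entry is at the bottom (585,293), and the stop with its screw is at the top (592,110).

```bash
python3 - <<'E'
from h import *
for g,y in [((.52,-.2,.22),-1.2),((.444,.2077,.2),.40)]: print(*rel(g,y))
E
```

```text
[-0.3735  0.2612  0.006 ] -1.472904043355893
[-0.4899  0.6593  0.0266] -3.072904043355893
```

Careful with the scale: shifts go in shares of 0.8 m and turns go in shares of pi/2 rad. That gives: -0.37 m / 0.8 = -0.4625, 0.26 m / 0.8 = 0.325, -1.5 rad / 1.5708 = -0.9549.

Emit:
creep_tool(
  segments=[
    [[0.05,-0.4625,0.325,0,-0.9549],[0.05,-0.4625,0.325,0,-0.9549],[0.05,-0.4625,0.325,0,-0.9549],[0.05,-0.4625,0.325,0,-0.9549],[0.05,-0.4625,0.325,0,-0.9549],[0.05,-0.4625,0.325,0,-0.9549],[0.05,-0.4625,0.325,0,-0.9549],[0.05,-0.4625,0.325,0,-0.9549],[0.05,-0.4625,0.325,0,-0.9549],[0.05,-0.4625,0.325,0,-0.9549],[0.05,-0.4625,0.325,0,-0.9549],[0.05,-0.4625,0.325,0,-0.9549]],
  ],
  grip_n=20,
)

```text
t: 1.1
eef_pos: [0.52, -0.1985, 0.2263]
ee_rot: [-3.141, 0.0, -1.162]
force: [0.3, -0.8, 0.7]
width: 0.0503
gripper_force: 0.0
```

```bash
python3 - <<'E'
from h import *
print(*rel((.444,.2077,.2),.40))
E
```

```text
[-0.403  -0.0916  0.0265] -1.5623778455806154
```

Converted, -0.403 m / 0.8 = -0.5038, -0.092 m / 0.8 = -0.115, -1.562 rad / 1.5708 = -0.9944.

Emit:
creep_tool(
  segments=[
    [[0.024,-0.5038,-0.115,0.0325,-0.9944],[0.024,-0.5038,-0.115,0.0325,-0.9944],[0.024,-0.5038,-0.115,0.0325,-0.9944],[0.024,-0.5038,-0.115,0.0325,-0.9944],[0.024,-0.5038,-0.115,0.0325,-0.9944],[0.024,-0.5038,-0.115,0.0325,-0.9944],[0.024,-0.5038,-0.115,0.0325,-0.9944],[0.024,-0.5038,-0.115,0.0325,-0.9944],[0.024,-0.5038,-0.115,0.0325,-0.9944],[0.024,-0.5038,-0.115,0.0325,-0.9944],[0.024,-0.5038,-0.115,0.0325,-0.9944],[0.024,-0.5038,-0.115,0.0325,-0.9944],[0.024,-0.5038,-0.115,0.0325,-0.9944],[0.024,-0.5038,-0.115,0.0325,-0.9944],[0.024,-0.5038,-0.115,0.0325,-0.9944]],
  ],
)

```text
t: 2.35
eef_pos: [0.446, 0.204, 0.2004]
ee_rot: [3.142, 0.0, 0.387]
force: [-0.5, 0.3, -0.4]
width: 0.0238
gripper_force: 0.0
```

```bash
python3 - <<'E'
from h import *
s=arm.get_state();f=arm.grab_frame('wrist');np.save('w1.npy',tool(s));cv2.imwrite('pics/w1.png',cv2.resize(f[:,:,::-1],(800,600),interpolation=cv2.INTER_CUBIC))
E
```

```text
(no output)
```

View pics/w1.png

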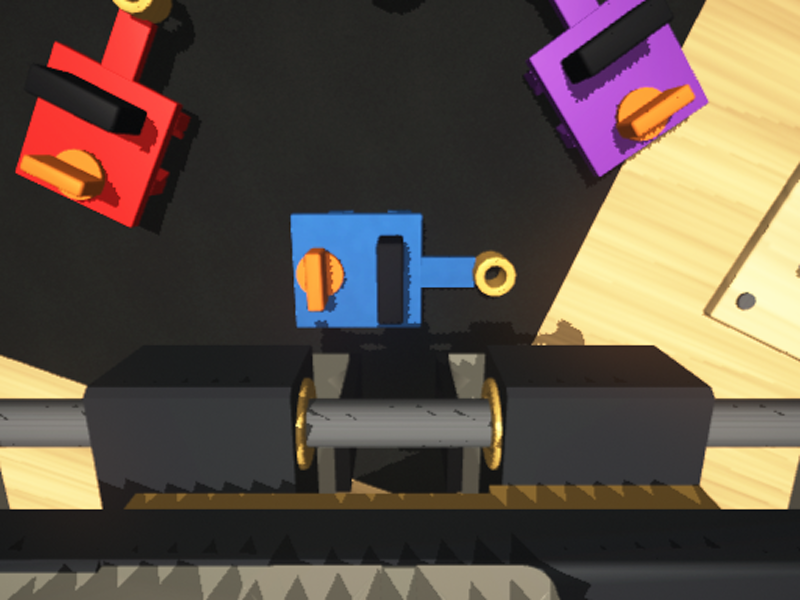

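```bash
cat > c1.py <<'E'
from h import *
from scipy.optimize import least_squares
T=np.load('w1.npy')
# carriage-frame points, pixels (800x600)
M=np.array([[38,50,28],[38,-34,28],[-38,-34,28],[25,-22,62],[25,-6,62],[-25,-6,62],[-25,-22,62],[0,-93,42]])/1e3
U=np.array([[291,214],[422,213],[421,327],[404,236],[377,236],[377,323],[404,323],[494,273]])*.64
def P(p):
    A=R.from_euler('z',p[2]).as_matrix();return M@A.T+[p[0],p[1],0]
r=least_squares(lambda p:np.ravel([proj('wrist',q,T)-u for q,u in zip(P(p),U)]),[.45,.22,.39],loss='soft_l1')
print(r.x);print(r.fun.reshape(-1,2))
x,y,a=r.x;g=R.from_euler('z',a).apply([0,-.014,0])+[x,y,0]
print('grip',g,a,rel((g[0],g[1],.09),a),tool(arm.get_state())[:3,3])
E
python3 c1.py
```

```text
[0.4381 0.2227 0.3927]
[[-0.801  -1.0174]
 [-0.0684 -0.9591]
 [ 0.1784 -1.1526]
 [-0.2113  2.7553]
 [-0.6246  2.8756]
 [ 0.3338 -0.1698]
 [-0.0045 -0.2812]
 [14.3444  0.7159]]
grip [0.4435 0.2097 0.    ] 0.3926931204337216 (array([-0.0002, -0.0064,  0.1104]), np.float64(-0.0063358426403266055)) [0.4461 0.2039 0.2004]
```

Converted, 0.163 m / 0.8 = 0.2038, -0.0064 m / 0.8 = -0.008, -0.006 rad / 1.5708 = -0.0038.

Emit:
creep_tool(
  segments=[
    [[0.026,0,-0.008,0.05,-0.0038],[0.026,0,-0.008,0.1,-0.0038],[0.026,0,-0.008,0.1375,-0.0038],[0.026,0,-0.008,0.1625,-0.0038],[0.026,0,-0.008,0.1875,-0.0038],[0.026,0,-0.008,0.2038,-0.0038],[0.026,0,-0.008,0.2038,-0.0038]],
  ],
  grip_n=35,
)

```text
t: 2.98
eef_pos: [0.4424, 0.2083, 0.035]
ee_rot: [3.14, 0.005, 0.392]
force: [-0.3, 0.6, -0.5]
width: 0.0259
gripper_force: 0.0
```

Emit:
creep_tool(
  segments=[
    [[0.01,0,0,0,0],[0.01,0,0,0,0],[0.01,0,0,0,0],[0.01,0,0,0,0]],
  ],
)

```text
t: 3.32
eef_pos: [0.4442, 0.2103, 0.0385]
ee_rot: [-3.141, -0.002, 0.395]
force: [0.4, -0.6, -0.8]
width: 0.0159
gripper_force: 35.0
```

Emit:
creep_tool(
  segments=[
    [[0.01,0,0,-0.05,0],[0.01,0,0,-0.1,0],[0.01,0,0,-0.15,0],[0.01,0,0,-0.15,0]],
  ],
)

```text
t: 3.65
eef_pos: [0.4473, 0.2127, 0.1658]
ee_rot: [-3.138, -0.012, 0.396]
force: [1.2, 0.3, -4.1]
width: 0.0157
gripper_force: 35.0
```

```bash
python3 - <<'E'
from h import *
s=arm.get_state();f=arm.grab_frame('wrist');np.save('w2.npy',tool(s));cv2.imwrite('pics/w2.png',cv2.resize(f[:,:,::-1],(800,600),interpolation=cv2.INTER_CUBIC))
print(s['force'],s['moment'])
E
```

```text
[ 1.1858  0.3431 -4.1364] [ 0.1989 -0.2948 -0.0532]
```

View pics/w2.png

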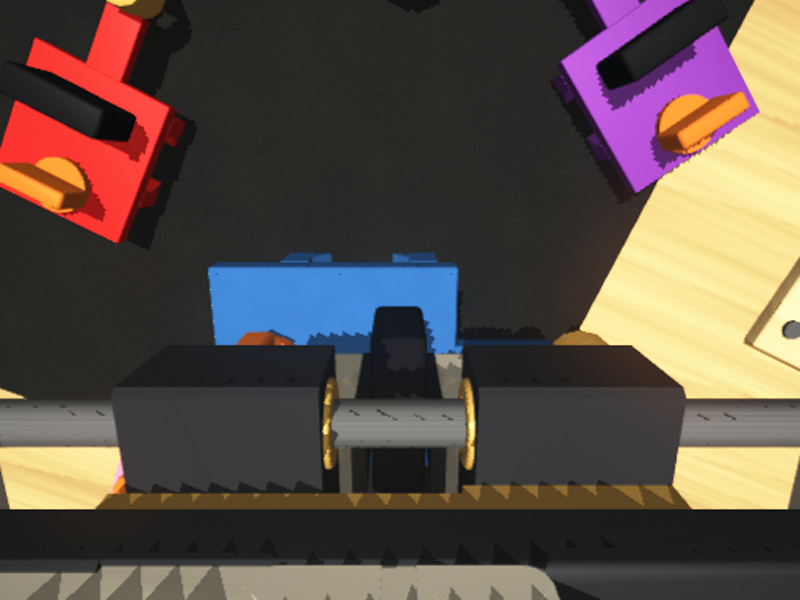

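The blue holder hangs straight in the fingers: its front edge runs from (209,266) to (458,264) and the rib is at (398,330). Next I carry it behind the rail entry.

```bash
python3 - <<'E'
from h import *
print(*rel((.449,-.071,.125),-.045))
E
```

```text
[-0.1064  0.2626  0.0353] 0.44042771648768847
```

Converted, 0.262 m / 0.8 = 0.3275, 0.252 m / 0.8 = 0.315, 0.44 rad / 1.5708 = 0.2801.

Emit:
creep_tool(
  segments=[
    [[0.01,-0.015,0.0375,0,0.0318],[0.01,-0.0313,0.075,0,0.0637],[0.01,-0.0475,0.1188,0,0.1019],[0.01,-0.065,0.1625,0,0.1401],[0.01,-0.0825,0.2063,0,0.1783],[0.01,-0.1,0.25,0,0.2165],[0.01,-0.115,0.2875,0,0.2483],[0.01,-0.1275,0.315,0.0125,0.2737],[0.01,-0.1325,0.3275,0.0375,0.2801],[0.01,-0.1325,0.3275,0.0438,0.2801],[0.01,-0.1325,0.3275,0.0438,0.2801],[0.01,-0.1325,0.3275,0.0438,0.2801],[0.01,-0.1325,0.3275,0.0438,0.2801]],
  ],
)

```text
t: 4.78
eef_pos: [0.4472, -0.072, 0.123]
ee_rot: [-3.142, -0.001, -0.044]
force: [0.2, 1.1, -3.5]
width: 0.0158
gripper_force: 35.0
```

```bash
python3 - <<'E'
from h import *
s=arm.get_state();f=arm.grab_frame('wrist');np.save('w3.npy',tool(s));cv2.imwrite('pics/w3.png',cv2.resize(f[:,:,::-1],(800,600),interpolation=cv2.INTER_CUBIC))
print(s['force'],s['moment'])
E
```

```text
[ 0.1557  1.0987 -3.5074] [-0.0743  0.0689  0.0599]
```

View pics/w3.png

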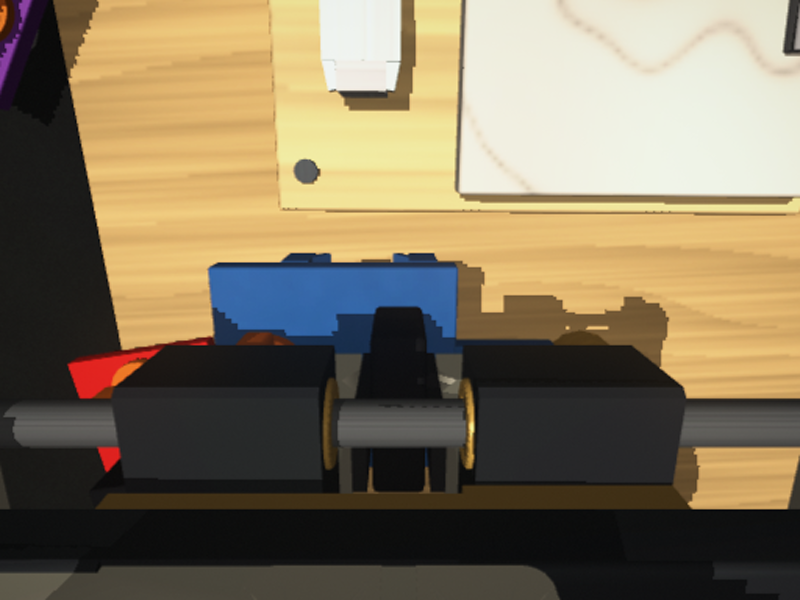

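```bash
python3 - <<'E'
import cv2
from h import *
f=cv2.resize(cv2.imread('pics/w3.png'),(2048,1536),interpolation=cv2.INTER_CUBIC)
cv2.imwrite('pics/c3.png',f[120:720,480:1280])  # 4x native, native origin (120,30)
E
```

```text
(no output)
```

View pics/c3.png

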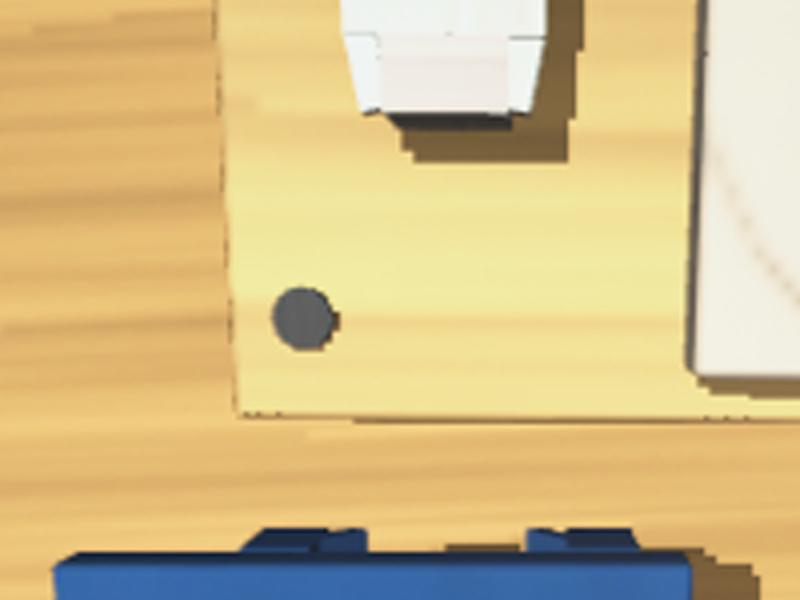

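```bash
cat > c3.py <<'E'
from h import *
from scipy.optimize import least_squares
T=np.load('w3.npy')
def fit(M,U,p0):
    M=np.array(M)/1e3;U=np.array(U)/4+[120,30]
    def P(p): return R.from_euler('z',p[3]).apply(M)+p[:3]
    r=least_squares(lambda p:np.ravel([proj('wrist',q,T)-u for q,u in zip(P(p),U)]),p0)
    print(r.x,np.abs(r.fun).max());return r.x
rail=fit([[-65,14.5,38.5],[-65,-14.5,38.5],[-53,17,40],[-53,-17,40],[-53,14.5-1,40],[-53,-14.5+1,40]][:4],[[362,112],[532,113],[343,35],[547,37]],[.61,-.06,0,-.04])
car=fit([[38,50,28],[38,-34,28],[38,50,18],[38,-34,18]],[[55,566],[691,566],[78,553],[687,553]],[.45,-.06,.085,-.04])
print('board edge dir', (lambda a,b:np.arctan2(b[0]-a[0],-(b[1]-a[1])))(*[world('wrist',u/4+120,v/4+30,.012,T) for u,v in((238,415),(800,421))]))
d=R.from_euler('z',-rail[3]).apply(car[:3]-rail[:3]);print('car in rail',d,car[3]-rail[3])
E
python3 c3.py
```

```text
[ 0.6114 -0.0623  0.0015 -0.0514] 0.23488831161685653
[ 0.4445 -0.0564  0.0835 -0.0449] 0.5453694042869301
board edge dir -0.0553587259678163
car in rail [-0.167  -0.0026  0.082 ] 0.006526314744741996
```

```bash
python3 - <<'E'
from h import *
S=[]
for i in range(6):
    arm.grab_frame('top');s=arm.get_state();S.append(np.r_[s['eef_pos'],s['ee_rot'][2],s['force']])
S=np.array(S);print(S);print(S.mean(0))
E
```

```text
[[ 0.4474 -0.0718  0.1232 -0.0433 -0.073   0.0469 -5.0914]
 [ 0.4473 -0.0718  0.1232 -0.0435 -0.0117  0.6471 -4.8888]
 [ 0.4472 -0.0719  0.1231 -0.0436 -0.6135  0.4192 -3.8061]
 [ 0.4471 -0.072   0.1231 -0.0437  0.2905  0.9438 -4.9029]
 [ 0.4471 -0.0721  0.123  -0.044  -0.6571  0.3324 -3.9992]
 [ 0.4469 -0.0722  0.1229 -0.0442  0.3649 -0.1892 -4.6136]]
[ 0.4472 -0.072   0.1231 -0.0437 -0.1167  0.3667 -4.5503]
```

Converted, 0.0605 m / 0.8 = 0.0756, 0.058 m / 0.8 = 0.0725, 0.008 rad / 1.5708 = 0.0051.

Emit:
creep_tool(
  segments=[
    [[0.01,0.025,-0.0025,0,0.0051],[0.01,0.0525,-0.0026,0.025,0.0051],[0.01,0.0525,-0.0026,0.0563,0.0051],[0.01,0.0525,-0.0026,0.0725,0.0051],[0.01,0.0525,-0.0026,0.0756,0.0051],[0.01,0.0525,-0.0026,0.0756,0.0051],[0.01,0.0525,-0.0026,0.0756,0.0051],[0.01,0.0525,-0.0026,0.0756,0.0051]],
  ],
)

```text
t: 5.8
eef_pos: [0.4898, -0.0722, 0.0633]
ee_rot: [-3.141, -0.002, -0.052]
force: [0.1, 0.2, -3.8]
width: 0.0162
gripper_force: 35.0
```

```bash
python3 - <<'E'
from h import *
s=arm.get_state();f=arm.grab_frame('wrist');np.save('w4.npy',tool(s))
f=cv2.resize(f[:,:,::-1],(2048,1536),interpolation=cv2.INTER_CUBIC)
cv2.imwrite('pics/w4.png',f[250:850,480:1280]);print(s['force'],s['moment'],s['eef_pos'],s['ee_rot'])
E
```

```text
[ 0.1399  0.2197 -3.7711] [-0.106   0.1068  0.003 ] [ 0.4898 -0.0722  0.0633] [-3.1412 -0.0022 -0.0523]
```

View pics/w4.png

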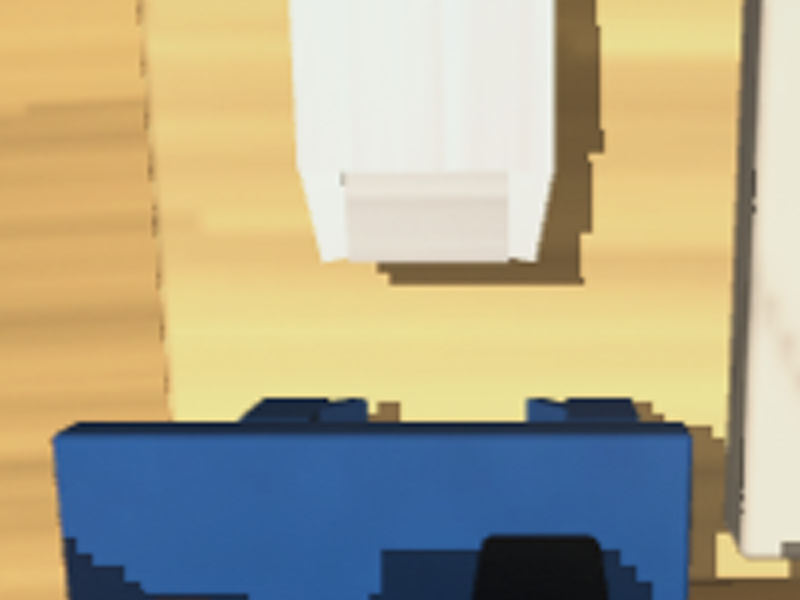

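```bash
sed -e "s/w3/w4/;s/\[120,30\]/[120,62.5]/;s/^print('board.*//" -e "s/\[\[362,112.*37\]\]/[[323,262],[537,262],[299,170],[554,170]]/" -e "s/\[\[55,566.*553\]\]/[[55,436],[691,435],[78,423],[687,422]]/" c3.py>c4.py; python3 c4.py
python3 - <<'E'
from h import *
T=np.load('w4.npy')
for z in (.0,):
  for (a,b) in (((323,262),(537,262)),):
    print([world('wrist',u/4+120,v/4+62.5,.0385,T) for u,v in (a,b)])
E
```

```text
[ 0.6118 -0.0621  0.0012 -0.0525] 0.24578242585698717
[ 0.4873 -0.0566  0.0239 -0.0518] 0.542789746000949
car in rail [-0.1247 -0.0011  0.0228] 0.0007152539360046686
[array([ 0.5476, -0.044 ,  0.0385]), array([ 0.546 , -0.0732,  0.0385])]
```

Converted, 0.027 m / 0.8 = 0.0338, 0.025 m / 0.8 = 0.0313.

Emit:
creep_tool(
  segments=[
    [[0.01,0.0063,-0.0015,0.0019,0],[0.01,0.0125,-0.0015,0.0019,0],[0.01,0.0188,-0.0015,0.0019,0],[0.01,0.0238,-0.0015,0.0019,0],[0.01,0.0275,-0.0015,0.0019,0],[0.01,0.0313,-0.0015,0.0019,0],[0.01,0.0338,-0.0015,0.0019,0],[0.01,0.0338,-0.0015,0.0019,0],[0.01,0.0338,-0.0015,0.0019,0]],
  ],
)

```text
t: 6.6
eef_pos: [0.5158, -0.0726, 0.0604]
ee_rot: [3.142, 0.0, -0.053]
force: [0.2, -0.0, -4.5]
width: 0.0153
gripper_force: 35.0
```

```bash
cat > st.py <<'E'
from h import *
s=arm.get_state();T=tool(s);rx=np.array([.6116,-.0622,0]);a=-.0525
print('t',s['t'],'F rail',R.from_euler('z',-a).apply(s['force']),'M',s['moment'],'tcp in rail mm',1e3*R.from_euler('z',-a).apply(s['eef_pos']-rx),'rot',s['ee_rot'])
E
python3 st.py
```

```text
t 6.6 F rail [ 0.16   -0.0288 -4.511 ] M [-0.1359  0.1425  0.0455] tcp in rail mm [-95.1532 -15.4394  60.4238] rot [ 3.1416  0.0003 -0.0529]
```

Converted, 0.001 m / 0.8 = 0.0013, 0.0005 m / 0.8 = 0.0006.

Emit:
creep_tool(
  segments=[
    [[0.01,0,0,0.0006,0],[0.01,0,0,0.0013,0],[0.01,0,0,0.0013,0]],
  ],
)

```text
t: 6.85
eef_pos: [0.5157, -0.0726, 0.0596]
ee_rot: [3.141, 0.0, -0.053]
force: [-1.3, -0.4, -2.8]
width: 0.0155
gripper_force: 35.0
```

```bash
python3 st.py
```

```text
t 6.85 F rail [-1.2444 -0.4659 -2.8175] M [-0.1201  0.3022  0.0118] tcp in rail mm [-95.257  -15.4582  59.6228] rot [ 3.1415  0.0001 -0.0527]
```

Emit:
creep_tool(
  segments=[
    [[0.01,0,0,0.0006,0],[0.01,0,0,0.0013,0],[0.01,0,0,0.0013,0]],
  ],
)

```text
t: 7.1
eef_pos: [0.5157, -0.0727, 0.0593]
ee_rot: [3.141, -0.0, -0.052]
force: [-3.9, 0.6, 6.2]
width: 0.0156
gripper_force: 35.0
```

```bash
python3 st.py
```

```text
t 7.1 F rail [-3.8974  0.426   6.1548] M [0.0968 1.5809 0.0779] tcp in rail mm [-95.2091 -15.524   59.2971] rot [ 3.1414 -0.0001 -0.0524]
```

Converted, 0.009 m / 0.8 = 0.0113, -0.0024 m / 0.8 = -0.003.

Emit:
creep_tool(
  segments=[
    [[0.01,0,0,-0.003,0],[0.01,0.0038,0,-0.003,0],[0.01,0.0075,0,-0.003,0],[0.01,0.0113,0,-0.003,0],[0.01,0.0113,0,-0.003,0]],
  ],
)

```text
t: 7.52
eef_pos: [0.5257, -0.073, 0.0608]
ee_rot: [3.142, -0.0, -0.053]
force: [0.3, -0.6, -4.1]
width: 0.0157
gripper_force: 35.0
```

```bash
python3 st.py
```

```text
t 7.5167 F rail [ 0.3255 -0.5667 -4.092 ] M [-0.1207  0.0655  0.0797] tcp in rail mm [-85.2046 -15.3017  60.755 ] rot [ 3.1416 -0.0003 -0.0527]
```

Converted, 0.006 m / 0.8 = 0.0075, 0.004 m / 0.8 = 0.005.

Emit:
creep_tool(
  segments=[
    [[0.01,0.0025,0,0,0],[0.01,0.005,0,0,0],[0.01,0.0075,0,0,0],[0.01,0.0075,0,0,0]],
  ],
)

```text
t: 7.85
eef_pos: [0.5313, -0.0734, 0.0609]
ee_rot: [3.142, -0.0, -0.053]
force: [0.5, 0.2, -3.9]
width: 0.0158
gripper_force: 35.0
```

```bash
python3 st.py
```

```text
t 7.85 F rail [ 0.5226  0.1961 -3.9247] M [-0.1179  0.0717  0.0059] tcp in rail mm [-79.5683 -15.3761  60.9224] rot [ 3.1415 -0.0002 -0.0527]
```

Converted, 0.02 m / 0.8 = 0.025, 0.016 m / 0.8 = 0.02.

Emit:
creep_tool(
  segments=[
    [[0.01,0.005,0,0,0],[0.01,0.01,0,0,0],[0.01,0.015,0,0,0],[0.01,0.02,0,0,0],[0.01,0.025,0,0,0],[0.01,0.025,0,0,0]],
  ],
)

```text
t: 8.35
eef_pos: [0.5519, -0.0744, 0.0609]
ee_rot: [3.142, -0.001, -0.053]
force: [0.3, -1.0, -3.3]
width: 0.0159
gripper_force: 35.0
```

```bash
python3 st.py
```

```text
t 8.35 F rail [ 0.3371 -1.0238 -3.3407] M [-0.1523  0.0493  0.0304] tcp in rail mm [-59.001  -15.367   60.9416] rot [ 3.1415 -0.0005 -0.0527]
```

```bash
python3 - <<'E'
from h import *
T=np.load('w4.npy')
f=arm.grab_frame('top')
c=cv2.resize(f[95:245,230:330,::-1],(400,600),interpolation=cv2.INTER_CUBIC)
w=cv2.resize(arm.grab_frame('wrist')[:150,130:230,::-1],(400,600),interpolation=cv2.INTER_CUBIC)
np.save('w5.npy',tool(arm.get_state()))
cv2.imwrite('pics/c5.png',np.hstack([c,w]))
E
```

```text
(no output)
```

View pics/c5.png

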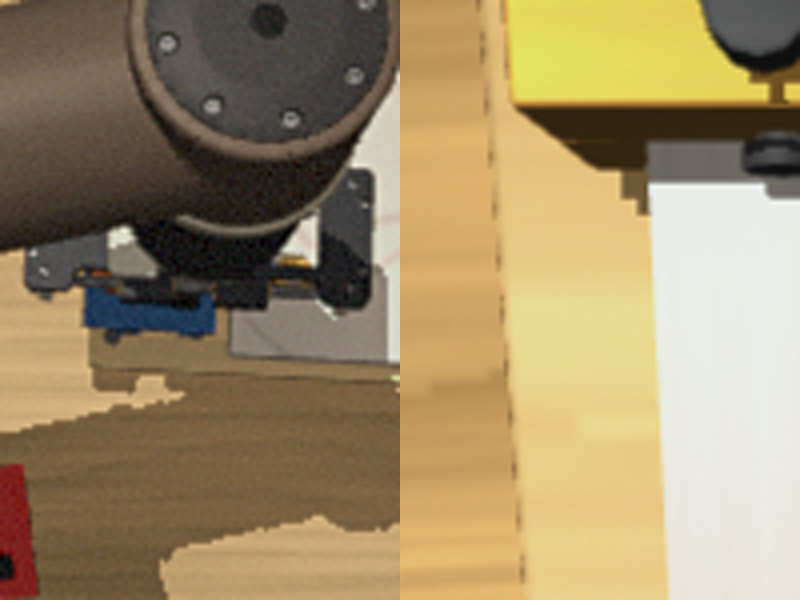

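The stop's top edge is at (515,104) in the right half, and the screw head's front rim is at about (775,176). The rail shows no misalignment.

```bash
python3 - <<'E'
from h import *
T=np.load('w5.npy')
for u,v,z in((115,104,.062),(375,160,.0505),(375,176,.0415),(375,172,.046)):
    p=world('wrist',u/4+130,v/4,z,T); print(1e3*R.from_euler('z',.0525).apply(p-[.6116,-.0622,0]))
E
```

```text
[41.9164 27.7835 62.    ]
[38.142   0.6615 50.5   ]
[37.7721  1.4799 41.5   ]
[37.5342  1.0818 46.    ]
```

Converted, 0.052 m / 0.8 = 0.065, 0.05 m / 0.8 = 0.0625.

Emit:
creep_tool(
  segments=[
    [[0.01,0.005,0,0,0],[0.01,0.0113,0,0,0],[0.01,0.0175,0,0,0],[0.01,0.0238,0,0,0],[0.01,0.03,0,0,0],[0.01,0.0363,0,0,0],[0.01,0.0425,0,0,0],[0.01,0.0488,0,0,0],[0.01,0.0538,0,0,0],[0.01,0.0588,0,0,0],[0.01,0.0625,0,0,0],[0.01,0.065,0,0,0],[0.01,0.065,0,0,0],[0.01,0.065,0,0,0]],
  ],
)

```text
t: 9.62
eef_pos: [0.6026, -0.0772, 0.0609]
ee_rot: [-3.142, 0.0, -0.053]
force: [0.0, -0.2, -4.2]
width: 0.0158
gripper_force: 35.0
```

```bash
python3 st.py
```

```text
t 9.6167 F rail [ 0.0275 -0.1844 -4.1957] M [-0.1108  0.1788  0.0057] tcp in rail mm [ -8.1905 -15.4264  60.8725] rot [-3.1416  0.0003 -0.0529]
```

Careful with the scale: shifts go in shares of 0.8 m and turns go in shares of pi/2 rad. That gives: 0.007 m / 0.8 = 0.0088, 0.0065 m / 0.8 = 0.0081.

Emit:
creep_tool(
  segments=[
    [[0.01,0.0013,0,0,0],[0.01,0.0025,0,0,0],[0.01,0.0038,0,0,0],[0.01,0.005,0,0,0],[0.01,0.0063,0,0,0],[0.01,0.0075,0,0,0],[0.01,0.0081,0,0,0],[0.01,0.0088,0,0,0],[0.01,0.0088,0,0,0]],
  ],
)

```text
t: 10.37
eef_pos: [0.6098, -0.0776, 0.0609]
ee_rot: [3.142, -0.0, -0.053]
force: [-0.2, 0.5, -4.1]
width: 0.0156
gripper_force: 35.0
```

```bash
python3 st.py
```

```text
t 10.3667 F rail [-0.2588  0.4879 -4.1391] M [-0.148   0.1442  0.044 ] tcp in rail mm [ -0.9791 -15.4255  60.9374] rot [ 3.1416 -0.     -0.0528]
```

Converted, 0.001 m / 0.8 = 0.0013, 0.0005 m / 0.8 = 0.0006.

Emit:
creep_tool(
  segments=[
    [[0.01,0.0006,0,0,0],[0.01,0.0013,0,0,0],[0.01,0.0013,0,0,0]],
  ],
)

```text
t: 10.62
eef_pos: [0.6108, -0.0776, 0.061]
ee_rot: [3.142, -0.0, -0.053]
force: [-0.6, -0.5, -4.2]
width: 0.0156
gripper_force: 35.0
```

```bash
python3 st.py
```

```text
t 10.6167 F rail [-0.5386 -0.5161 -4.2391] M [-0.1086  0.1066 -0.0314] tcp in rail mm [  0.0293 -15.425   60.9633] rot [ 3.1416 -0.0001 -0.0528]
```

Converted, 0.001 m / 0.8 = 0.0013, 0.0005 m / 0.8 = 0.0006.

Emit:
creep_tool(
  segments=[
    [[0.01,0.0006,0,0,0],[0.01,0.0013,0,0,0],[0.01,0.0013,0,0,0]],
  ],
)

```text
t: 10.87
eef_pos: [0.6119, -0.0777, 0.061]
ee_rot: [-3.142, -0.0, -0.053]
force: [0.3, -0.8, -5.5]
width: 0.0158
gripper_force: 35.0
```

```bash
python3 st.py
```

```text
t 10.8667 F rail [ 0.3428 -0.8027 -5.5026] M [-0.1333  0.1119  0.036 ] tcp in rail mm [  1.0766 -15.4196  60.9851] rot [-3.1416 -0.0001 -0.0527]
```

Converted, 0.0006 m / 0.8 = 0.0008, 0.0003 m / 0.8 = 0.0004.

Emit:
creep_tool(
  segments=[
    [[0.01,0.0004,0,0,0],[0.01,0.0008,0,0,0],[0.01,0.0008,0,0,0]],
  ],
)

```text
t: 11.12
eef_pos: [0.6124, -0.0777, 0.061]
ee_rot: [3.142, -0.0, -0.053]
force: [-0.4, -0.2, -4.2]
width: 0.0157
gripper_force: 35.0
```

```bash
python3 st.py
```

```text
t 11.1167 F rail [-0.4289 -0.2548 -4.2479] M [-0.145   0.1119 -0.0077] tcp in rail mm [  1.6277 -15.421   60.9682] rot [ 3.1416 -0.0001 -0.0528]
```

Converted, 0.0006 m / 0.8 = 0.0008, 0.0003 m / 0.8 = 0.0004.

Emit:
creep_tool(
  segments=[
    [[0.01,0.0004,0,0,0],[0.01,0.0008,0,0,0],[0.01,0.0008,0,0,0]],
  ],
)

```text
t: 11.37
eef_pos: [0.613, -0.0777, 0.061]
ee_rot: [-3.142, -0.0, -0.053]
force: [0.1, -0.2, -4.4]
width: 0.0154
gripper_force: 35.0
```

```bash
python3 st.py
```

```text
t 11.3667 F rail [ 0.1524 -0.1567 -4.392 ] M [-0.2039  0.1741 -0.0057] tcp in rail mm [  2.2203 -15.4391  60.9738] rot [-3.1416 -0.0001 -0.0528]
```

Converted, 0.0006 m / 0.8 = 0.0008, 0.0003 m / 0.8 = 0.0004.

Emit:
creep_tool(
  segments=[
    [[0.01,0.0004,0,0,0],[0.01,0.0008,0,0,0],[0.01,0.0008,0,0,0]],
  ],
)

```text
t: 11.62
eef_pos: [0.6135, -0.0777, 0.0609]
ee_rot: [3.142, 0.0, -0.053]
force: [-0.9, -0.0, -3.5]
width: 0.0153
gripper_force: 35.0
```

```bash
python3 st.py
```

```text
t 11.6167 F rail [-0.8737 -0.086  -3.5105] M [-0.0949  0.2778 -0.0105] tcp in rail mm [  2.6777 -15.4252  60.9306] rot [ 3.1416  0.0002 -0.0528]
```

Converted, 0.0005 m / 0.8 = 0.0006, 0.0003 m / 0.8 = 0.0004.

Emit:
creep_tool(
  segments=[
    [[0.01,0.0004,0,0,0],[0.01,0.0006,0,0,0],[0.01,0.0006,0,0,0]],
  ],
)

```text
t: 11.87
eef_pos: [0.6136, -0.0778, 0.0608]
ee_rot: [3.142, 0.001, -0.053]
force: [-1.1, 1.5, -3.1]
width: 0.0156
gripper_force: 35.0
```

```bash
python3 st.py
```

```text
t 11.8667 F rail [-1.2056  1.4855 -3.1442] M [-0.0541  0.8854  0.0351] tcp in rail mm [  2.7746 -15.4814  60.8218] rot [ 3.1415  0.0009 -0.0528]
```

Emit:
creep_tool(
  segments=[
    [[0.01,0.0004,0,0,0],[0.01,0.0004,0,0,0]],
  ],
)

```text
t: 12.03
eef_pos: [0.6136, -0.0779, 0.0608]
ee_rot: [3.141, 0.001, -0.053]
force: [-4.0, -0.1, -2.7]
width: 0.0158
gripper_force: 35.0
```

```bash
python3 st.py
```

```text
t 12.0333 F rail [-4.0385 -0.3089 -2.7029] M [0.0828 1.5148 0.0275] tcp in rail mm [  2.8508 -15.5403  60.7817] rot [ 3.1415  0.0013 -0.0529]
```

Converted, -0.0002 m / 0.8 = -0.0003.

Emit:
creep_tool(
  segments=[
    [[0.01,-0.0003,0,0,0],[0.01,-0.0003,0,0.0003,0],[0.026,-0.0003,0,0.0003,0],[0.026,-0.0003,0,0.0003,0],[0.026,-0.0003,0,0.0003,0],[0.026,-0.0003,0,0.0003,0]],
  ],
  grip_n=20,
)

```text
t: 12.53
eef_pos: [0.6151, -0.0777, 0.0614]
ee_rot: [-3.141, -0.002, -0.053]
force: [-0.5, 0.5, -0.1]
width: 0.0256
gripper_force: 0.0
```

```bash
python3 st.py
```

```text
t 12.5333 F rail [-0.4999  0.4708 -0.072 ] M [-0.0873  0.0963 -0.0019] tcp in rail mm [  4.3264 -15.2901  61.4136] rot [-3.1414 -0.002  -0.0525]
```

Emit:
creep_tool(
  segments=[
    [[0.026,0,0,-0.0125,0],[0.026,0,0,-0.05,0],[0.026,0,0,-0.1,0],[0.026,0,-0.025,-0.15,0],[0.026,0,-0.05,-0.1813,0],[0.026,0,-0.0575,-0.1813,0],[0.026,0,-0.0575,-0.1813,0],[0.026,0,-0.0575,-0.1813,0],[0.026,0,-0.0575,-0.1813,0]],
  ],
)

```text
t: 13.28
eef_pos: [0.6159, -0.0322, 0.2051]
ee_rot: [3.141, 0.001, -0.053]
force: [-0.1, -0.6, -1.0]
width: 0.026
gripper_force: 0.0
```

```bash
python3 - <<'E'
from h import *
s=arm.get_state();f=arm.grab_frame('wrist');np.save('w6.npy',tool(s))
f=cv2.resize(f[:,:,::-1],(1536,1152),interpolation=cv2.INTER_CUBIC)
cv2.imwrite('pics/w6.png',f[150:750,450:1250]);print(s['force'],s['eef_pos'],s['ee_rot'])
E
```

```text
[-0.0929 -0.5512 -0.9958] [ 0.6159 -0.0322  0.2051] [ 3.1414  0.0015 -0.0529]
```

View pics/w6.png

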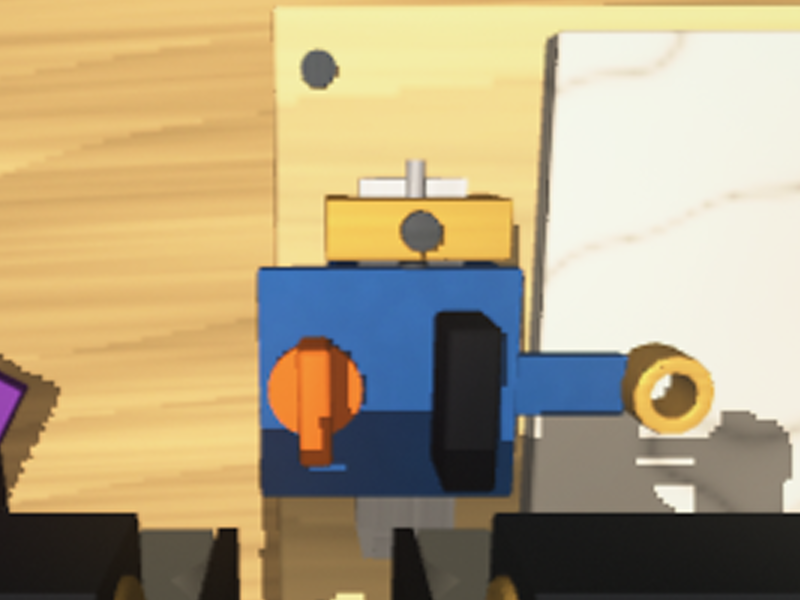

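```bash
cat > c6.py <<'E'
from h import *
from scipy.optimize import least_squares
T=np.load('w6.npy')
M=np.array([[38,50,50],[38,-34,50],[-38,50,50],[-38,-34,50]])/1e3
U=np.array([[258,268],[523,268],[263,496],[513,496]])/3+[150,50]
P=lambda p:R.from_euler('z',p[3]).apply(M)+p[:3]
r=least_squares(lambda p:np.ravel([proj('wrist',q,T)-u for q,u in zip(P(p),U)]),[.61,-.06,0,-.05])
p=r.x;print(p,r.fun*3)
c=R.from_euler('z',-.0525).apply(p[:3]-[.6116,-.0622,0])*1e3;print('in rail',c)
k=R.from_euler('z',p[3]).apply([0,.0318,.08])+p[:3];k[2]=.08;print('knob top',k, 'pix',(proj('wrist',k,T)-[150,50])*3)
for b in(0,.1):
  print(b,[(proj('wrist',k+R.from_euler('z',p[3]+b).apply(np.array(d)/1e3),T)-[150,50])*3 for d in([18,5,0],[18,-5,0],[-18,5,0],[-18,-5,0])])
print(rel((k[0],k[1],.058),-.0525))
E
python3 c6.py
```

```text
[ 0.6112 -0.0629 -0.0011 -0.0497] [ 0.0649  0.866   1.1056 -0.281  -0.5765  0.2193 -0.6696 -0.842 ]
in rail [-0.4696 -0.6927 -1.0535]
knob top [ 0.6127 -0.0312  0.08  ] pix [316.4258 409.8979]
0 [array([299.0154, 350.0969]), array([333.3878, 349.9495]), array([300.0087, 467.9201]), array([333.277 , 467.7785])]
0.1 [array([292.9447, 352.1139]), array([327.1241, 348.5919]), array([306.0788, 469.1902]), array([339.1772, 465.8863])]
(array([-0.0029, -0.0012,  0.1468]), np.float64(-0.000741510551133244))
```

Converted, 0.1455 m / 0.8 = 0.1819, -0.0012 m / 0.8 = -0.0015.

Emit:
creep_tool(
  segments=[
    [[0.02,-0.0038,-0.0015,0.0375,0],[0.02,-0.0038,-0.0015,0.0875,0],[0.02,-0.0038,-0.0015,0.125,0],[0.02,-0.0038,-0.0015,0.15,0],[0.02,-0.0038,-0.0015,0.1688,0],[0.02,-0.0038,-0.0015,0.1819,0],[0.02,-0.0038,-0.0015,0.1819,0],[0.02,-0.0038,-0.0015,0.1819,0]],
  ],
  grip_n=25,
)

```text
t: 14.0
eef_pos: [0.6135, -0.031, 0.0599]
ee_rot: [3.141, 0.001, -0.053]
force: [-0.0, 0.7, 0.3]
width: 0.0202
gripper_force: 0.0
```

```bash
python3 st.py
```

```text
t 14.0 F rail [-0.0635  0.691   0.2788] M [-0.1162  0.034   0.0386] tcp in rail mm [ 0.232  31.2984 59.8774] rot [ 3.141   0.0012 -0.0531]
```

Emit:
creep_tool(
  segments=[
    [[0.005,0,0,0,0],[0.005,0,0,0,0],[0.005,0,0,0,0],[0.005,0,0,0,0]],
  ],
)

```text
t: 14.33
eef_pos: [0.6141, -0.0307, 0.0613]
ee_rot: [-3.142, -0.001, -0.053]
force: [-0.5, -1.6, 3.0]
width: 0.0096
gripper_force: 25.0
```

```bash
python3 st.py
```

```text
t 14.3333 F rail [-0.438  -1.6622  3.0324] M [-0.8195  0.2524  0.1013] tcp in rail mm [ 0.818  31.6312 61.2764] rot [-3.1415 -0.0014 -0.0525]
```

Converted, 0.24 rad / 1.5708 = 0.1528.

Emit:
creep_tool(
  segments=[
    [[0.005,0,0,0,0],[0.005,0,0,0,0.0509],[0.005,0,0,0,0.1019],[0.005,0,0,0,0.1528],[0.005,0,0,0,0.2037],[0.005,0,0,0,0.2546],[0.005,0,0,0,0.2546]],
  ],
  grip_n=50,
)

```text
t: 14.92
eef_pos: [0.614, -0.0307, 0.0612]
ee_rot: [-3.141, -0.001, -0.457]
force: [-0.9, -1.7, 6.1]
width: 0.0093
gripper_force: 50.0
```

```bash
python3 st.py
```

```text
t 14.9167 F rail [-0.759  -1.7535  6.112 ] M [-0.6861  0.5369 -0.0934] tcp in rail mm [ 0.7641 31.5947 61.1859] rot [-3.1413 -0.0011 -0.4567]
```

Converted, 0.32 rad / 1.5708 = 0.2037.

Emit:
creep_tool(
  segments=[
    [[0.005,0,0,0,0.0509],[0.005,0,0,0,0.1019],[0.005,0,0,0,0.1528],[0.005,0,0,0,0.2037],[0.005,0,0,0,0.2037]],
  ],
)

```text
t: 15.33
eef_pos: [0.614, -0.0306, 0.0612]
ee_rot: [-3.141, -0.001, -0.776]
force: [-1.7, -1.9, 5.4]
width: 0.0095
gripper_force: 50.0
```

```bash
python3 st.py
```

```text
t 15.3333 F rail [-1.5599 -2.0052  5.4084] M [-0.7737  0.6399 -0.0887] tcp in rail mm [ 0.7073 31.6612 61.2162] rot [-3.141  -0.0008 -0.7762]
```

Converted, 0.24 rad / 1.5708 = 0.1528.

Emit:
creep_tool(
  segments=[
    [[0.005,0,0,0,0.0509],[0.005,0,0,0,0.1019],[0.005,0,0,0,0.1528],[0.005,0,0,0,0.1528]],
  ],
)

```text
t: 15.67
eef_pos: [0.614, -0.0304, 0.0613]
ee_rot: [-3.141, -0.001, -1.016]
force: [-2.3, -0.9, 6.2]
width: 0.01
gripper_force: 50.0
```

```bash
python3 st.py
```

```text
t 15.6667 F rail [-2.2791 -1.0203  6.152 ] M [-0.4688  0.7365 -0.0328] tcp in rail mm [ 0.7127 31.8865 61.2506] rot [-3.1406 -0.0005 -1.0161]
```

Converted, 0.12 rad / 1.5708 = 0.0764.

Emit:
creep_tool(
  segments=[
    [[0.005,0,0,0,0.0382],[0.005,0,0,0,0.0764],[0.005,0,0,0,0.0764]],
  ],
)

```text
t: 15.92
eef_pos: [0.6139, -0.0303, 0.0612]
ee_rot: [-3.141, -0.0, -1.135]
force: [-2.7, -0.1, 5.5]
width: 0.0095
gripper_force: 50.0
```

```bash
python3 st.py
```

```text
t 15.9167 F rail [-2.6775 -0.2324  5.5314] M [-0.3232  0.8855 -0.0458] tcp in rail mm [ 0.6658 32.006  61.2261] rot [-3.1406 -0.0003 -1.1348]
```

Converted, 0.1 rad / 1.5708 = 0.0637.

Emit:
creep_tool(
  segments=[
    [[0.005,0,0,0,0.0318],[0.005,0,0,0,0.0637],[0.005,0,0,0,0.0637]],
  ],
)

```text
t: 16.17
eef_pos: [0.6139, -0.0302, 0.0612]
ee_rot: [-3.141, -0.0, -1.234]
force: [-1.3, 0.2, 6.5]
width: 0.0096
gripper_force: 50.0
```

```bash
python3 st.py
```

```text
t 16.1667 F rail [-1.2703  0.1694  6.4559] M [-0.2048  0.7974  0.004 ] tcp in rail mm [ 0.6483 32.0799 61.2193] rot [-3.1405 -0.0001 -1.2342]
```

Converted, 0.08 rad / 1.5708 = 0.0509.

Emit:
creep_tool(
  segments=[
    [[0.005,0,0,0,0.0255],[0.005,0,0,0,0.0509],[0.005,0,0,0,0.0509]],
  ],
)

```text
t: 16.42
eef_pos: [0.6138, -0.0301, 0.0612]
ee_rot: [-3.141, -0.0, -1.313]
force: [-3.0, 1.3, 7.3]
width: 0.0093
gripper_force: 50.0
```

```bash
python3 st.py
```

```text
t 16.4167 F rail [-3.1     1.1408  7.3193] M [0.1029 1.1343 0.0669] tcp in rail mm [ 0.5418 32.1349 61.2291] rot [-3.1407 -0.     -1.3132]
```

Converted, 0.06 rad / 1.5708 = 0.0382.

Emit:
creep_tool(
  segments=[
    [[0.005,0,0,0,0.0255],[0.005,0,0,0,0.0382],[0.005,0,0,0,0.0382]],
  ],
)

```text
t: 16.67
eef_pos: [0.6141, -0.0301, 0.0612]
ee_rot: [-3.14, -0.0, -1.372]
force: [-2.3, 0.2, 6.2]
width: 0.0099
gripper_force: 50.1
```

```bash
python3 st.py
```

```text
t 16.6667 F rail [-2.2665  0.0594  6.1868] M [0.1213 0.6722 0.4399] tcp in rail mm [ 0.8216 32.1957 61.2352] rot [-3.1403 -0.0001 -1.3715]
```

Converted, 0.02 rad / 1.5708 = 0.0127.

Emit:
creep_tool(
  segments=[
    [[0.005,0,0,0,0.0127],[0.005,0,0,0,0.0127]],
  ],
)

```text
t: 16.83
eef_pos: [0.6141, -0.0301, 0.0612]
ee_rot: [-3.14, -0.0, -1.391]
force: [-2.0, 0.8, 5.8]
width: 0.0095
gripper_force: 50.4
```

```bash
python3 st.py
```

```text
t 16.8333 F rail [-2.0689  0.685   5.7798] M [0.1327 0.7071 0.6681] tcp in rail mm [ 0.8226 32.1893 61.2271] rot [-3.1403 -0.0002 -1.3909]
```

Emit:
creep_tool(
  segments=[
    [[0.02,0,0,0,0],[0.02,0,0,0,0],[0.02,0,0,0,0]],
  ],
)

```text
t: 17.08
eef_pos: [0.6135, -0.0303, 0.0601]
ee_rot: [3.142, 0.0, -1.392]
force: [1.4, 0.2, -1.1]
width: 0.019
gripper_force: 0.0
```

```bash
python3 st.py
```

```text
t 17.0833 F rail [ 1.3521  0.3105 -1.0824] M [ 0.0738  0.1071 -0.0213] tcp in rail mm [ 0.2361 31.9571 60.1452] rot [ 3.1416  0.0003 -1.3924]
```

Emit:
creep_tool(
  segments=[
    [[0.02,0,0,-0.0375,0],[0.02,0,0,-0.0875,0],[0.02,0,0,-0.1375,-0.0637],[0.02,0,0,-0.1813,-0.1273],[0.02,0,0,-0.1813,-0.2037],[0.02,0,0,-0.1813,-0.2801],[0.02,0,0,-0.1813,-0.3565],[0.02,0,0,-0.1813,-0.4329],[0.02,0,0,-0.1813,-0.5093],[0.02,0,0,-0.1813,-0.5857],[0.02,0,0,-0.1813,-0.6621],[0.02,0,0,-0.1813,-0.7385],[0.02,0,0,-0.1813,-0.8149],[0.02,0,0,-0.1813,-0.8531],[0.02,0,0,-0.1813,-0.8531],[0.02,0,0,-0.1813,-0.8531]],
  ],
)

```text
t: 18.42
eef_pos: [0.6135, -0.0305, 0.205]
ee_rot: [-3.141, 0.0, -0.055]
force: [0.1, -0.2, -0.6]
width: 0.02
gripper_force: 0.0
```

```bash
python3 - <<'E'
from h import *
s=arm.get_state();T=tool(s);f=arm.grab_frame('wrist');np.save('w7.npy',T);cv2.imwrite('pics/w7.png',f[:,:,::-1])
h=cv2.cvtColor(f,cv2.COLOR_RGB2HSV);rr=lambda q:1e3*R.from_euler('z',.0525).apply(q-[.6116,-.0622,0])
print(s['eef_pos'],s['ee_rot'])
def comp(m,name):
    n,l,st,c=cv2.connectedComponentsWithStats(m.astype(np.uint8))
    for i in np.argsort(-st[1:,4])[:2]+1:
        pt=np.argwhere(l==i)[:,::-1].astype(np.float32);r=cv2.minAreaRect(pt);print(name,st[i],r)
comp((h[...,0]>=105)&(h[...,0]<=115)&(h[...,1]>140),'blue')
comp((h[...,0]>=6)&(h[...,0]<=14)&(h[...,1]>190),'orange')
# the same for w6 reference (from its crop, 3x, origin 150,50)
g=cv2.cvtColor(cv2.cvtColor(cv2.imread('pics/w6.png'),cv2.COLOR_BGR2RGB),cv2.COLOR_RGB2HSV)
comp((g[...,0]>=105)&(g[...,0]<=115)&(g[...,1]>140),'blue6')
comp((g[...,0]>=6)&(g[...,0]<=14)&(g[...,1]>190),'orange6')
E
```

```text
[ 0.6135 -0.0305  0.205 ] [-3.1415  0.0004 -0.0551]
blue [ 237  137  122   76 4053] ((297.5, 174.5), (75.0, 121.0), 90.0)
blue [246 189  23   8  89] ((257.51641845703125, 194.21116638183594), (6.6892571449279785, 22.547008514404297), 79.2156982421875)
orange [236 162  39  31 795] ((254.6184539794922, 176.63232421875), (29.39910888671875, 38.55166244506836), 86.8201675415039)
orange [108 188  34  33 707] ((125.6469955444336, 205.58261108398438), (28.581974029541016, 36.22544860839844), 13.392498016357422)
blue6 [  260   267   366   227 36800] ((442.14984130859375, 380.4246826171875), (365.47283935546875, 225.64881896972656), 0.31138700246810913)
blue6 [308 462  41  10 236] ((328.0, 466.5), (9.0, 40.0), 90.0)
orange6 [ 271  340   90  124 7339] ((320.565673828125, 398.54681396484375), (119.07183837890625, 90.5162353515625), 62.049034118652344)
```

```bash
python3 - <<'E'
from h import *
rr=lambda q:1e3*R.from_euler('z',.0525).apply(q-[.6116,-.0622,0])
a=cv2.imread('pics/w7.png');b=cv2.imread('pics/w6.png')
a=cv2.resize(a,(1536,1152),interpolation=cv2.INTER_CUBIC)[150:750,450:1250]
for n,im,T in(('w6',b,np.load('w6.npy')),('w7',a,np.load('w7.npy'))):
    h=cv2.cvtColor(im,cv2.COLOR_BGR2HSV)
    bl=(h[...,0]>=105)&(h[...,0]<=115)&(h[...,1]>140);ye=(h[...,0]>=18)&(h[...,0]<=26)&(h[...,1]>155)&(h[...,2]>150)
    cx=proj('wrist',[.6510,-.0642,.05],T)*3-[450,150]
    o=[]
    for u in range(int(cx[0])-70,int(cx[0])+80,10):
        c=np.flatnonzero(bl[:,u]);f=c[c>200][0]
        y=np.flatnonzero(ye[150:f,u])[-1]+150
        o.append([rr(world('wrist',u/3+150,f/3+50,.05,T))[0],rr(world('wrist',u/3+150,y/3+50,.062,T))[0]])
    o=np.array(o);print(n,np.median(o,0),o.std(0),np.ptp(o,0))
E
```

```text
w6 [37.7922 42.1318] [0.7949 3.5777] [ 2.2218 14.5126]
w7 [37.3146 42.1195] [0.4314 3.6101] [ 1.6715 14.6911]
```

```bash
python3 - <<'E'
from h import *
a=cv2.resize(cv2.imread('pics/w7.png'),(1536,1152),interpolation=cv2.INTER_CUBIC)[150:750,450:1250]
b=cv2.imread('pics/w6.png');g=lambda i:cv2.GaussianBlur(cv2.cvtColor(i,cv2.COLOR_BGR2GRAY),(0,0),2).astype(np.float32)
a,b=g(a),g(b)
for n,x0,y0,x1,y1 in(('stop',310,150,500,255),('frontedge',440,262,520,300),('guide',560,335,720,440),('boardscrew',280,30,360,110),('rear',440,470,515,515)):
    W=np.eye(2,3,dtype=np.float32);W[:,2]=[x0-7,y0-7]
    r,W=cv2.findTransformECC(b[y0:y1,x0:x1],a,W,cv2.MOTION_TRANSLATION,(3,200,1e-5),None,1)
    d=W[:,2]-[x0,y0];print(n,d,d*.32,r)
E
```

```text
stop [ 5.3044 -7.9436] [ 1.6974 -2.542 ] 0.9821364973324527
frontedge [ 3.8393 -7.3493] [ 1.2286 -2.3518] 0.9723776622940414
guide [ 2.1954 -7.7293] [ 0.7025 -2.4734] 0.9454645487606267
boardscrew [ 4.6671 -6.7251] [ 1.4935 -2.152 ] 0.9959712128356227
rear [ 1.8134 -6.071 ] [ 0.5803 -1.9427] 0.9791169488345894
```

```bash
python3 -c "
from station import arm
print(arm.job_done())"
```

```text
the job is handed in; nothing more can be done
None
```

The blue holder is on the rail with its front against the stop screw (I felt contact at about 4 N) and its knob is turned to the hard end; I have let go and handed the job in. In the last images the stop had not visibly moved, and the holder had shifted only about 0.1–0.2 mm since I let go of it against the screw. The hand-in returned no verdict.

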